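# Make up two guest trays in the lodge lounge

### The job

Make up the two guests' trays from the stock on the table. The red tray gets the green bottle on its round cork coaster and the jam jar on its square white mat; the blue tray gets the brown bottle on its coaster and the tea tin on its mat. Set each one down gently, upright and in the middle of its place, and leave the white bottle and the honey jar standing where they are.

Things in the scene. Friction and masses are not known exactly. Their poses are not given: they have to be found in the camera images.
- tray_red: Red serving tray, 240 (x) by 130 mm (y), fixed. Rim 14 mm high, 5 mm thick; brass grips at both ends (to 133 mm from the centre, 21 mm high). Origin: centre of its underside, z up. Two marked places on its line y = 0, tops 8 mm above the table: the round cork coaster (84 mm) centred at x = +55 mm and the square white mat (84 mm) centred at x = -55 mm.
- tray_blue: Blue serving tray, 240 (x) by 130 mm (y), fixed. Rim 14 mm high, 5 mm thick; brass grips at both ends (to 133 mm from the centre, 21 mm high). Origin: centre of its underside, z up. Two marked places on its line y = 0, tops 8 mm above the table: the round cork coaster (84 mm) centred at x = -55 mm and the square white mat (84 mm) centred at x = +55 mm.
- bottle_green: Dark green glass bottle, 52 mm in diameter and 95 mm tall: straight sides up to 68 mm, then a shoulder and a 27 mm wide cap from 82 to 95 mm; about 0.22 kg. Stands upright on the table at the start. Origin: centre of its underside, z up. White cap, cream label.
- bottle_brown: Brown glass bottle, 52 mm in diameter and 95 mm tall: straight sides up to 68 mm, then a shoulder and a 27 mm wide cap from 82 to 95 mm; about 0.22 kg. Stands upright on the table at the start. Origin: centre of its underside, z up. Brass cap, cream label.
- jam_jar: Dark red jar of jam with a bright red lid, cream label, 62 mm tall, 54 mm in diameter (lid, the top 14 mm: 56 mm); about 0.2 kg. Stands upright on the table. Origin: centre of its underside, z up.
- tea_tin: Square dark blue tea tin, steel lid, 54 x 54 mm, 70 mm tall (lid, the top 12 mm: 56 x 56 mm), plus a brass button 16 mm wide, 8 mm high on top (78 mm in all); about 0.16 kg. Stands upright on the table, turned up to 0.4 rad. Origin: centre of its underside, z up, x and y square to its sides.
- bottle_white: Not wanted now: white stoneware bottle with a cork and no label, same shape and size as the glass bottles. Origin: centre of its underside.
- honey_jar: Not wanted now: yellow honey jar with a yellow lid, same shape and size as the jam jar. Origin: centre of its underside.
Not all that is in view belongs to the job. Several things have the shape of the honey_jar; the one meant has the colours described above.

How it is judged:
By the outcome, as a careful person would: the job done as asked, in the order asked, and still so for the second after the job is handed in, with the robot touching nothing.
It also fails if it takes over 96 s, if anything falls off the work surface, if the arm or the gripper's body presses on something with over 40 N, if the wrist force passes 120 N, or if a joint passes its speed limit or range.

### The arm

A 6-joint arm with a two-finger parallel gripper is mounted at the origin on the work surface. World frame = base frame: x ahead of the robot, y to its left, z up, the work surface at z = 0. Lengths are in m, angles in rad, forces in N, time in s.
With the tool pointing down it reaches from about 0.275 to 0.875 m from the base axis. Payload 12.5 kg.
Tool frame: the origin (TCP) lies on the centre line of the jaws, within the pads' length; the fingertips stand 11 mm ahead of it and the grasp point (between the pads) lies 8 mm behind it; z points along the fingers, y is the line along which they close (so a half turn about z gives the same grasp; the last joint's range is limited). The gripper opens to 85 mm and grips with 20 to 120 N. Pads are 22 mm wide; open, the fingers measure 114 mm over their backs; the gripper's body (76 mm by 85 mm) begins 54 mm behind the grasp point. The pads swing forward as they close: fully open they stand 13 mm farther back than shut.
Start: joints at [1.047, 0.351, 1.652, -0, 1.139, -0.085], TCP at [0.234, 0.498, 0.242] pointing down, gripper open.
Joint ranges: [-2.75, 2.75], [-0.79, 2.1], [0.01, 2.65], [-1.57, 4.71], [0.07, 3.14], [-2.87, 2.87]. Speed limits (rad/s): [2.22, 2.22, 2.79, 3.14, 3.14, 3.14].

### API

Orientations are given as a 3x3 rotation matrix whose columns are the frame's x, y, z axes.
In Python, from cell import bot gives the robot as it stands. Calls block until the motion is done:
- bot.move_pose(position, orientation): joint-space move of the TCP to a pose.
- bot.servo_line(position, frame=None, max_speed=0.15, threshold=None): straight line of the TCP; frame=None keeps the orientation; max_speed is the mean speed in m/s. With threshold (N) it stops when the force on the tool has changed by that much, and returns True; else False.
- bot.set_joints(angles): joint-space move.
- bot.release() and bot.close(effort=None): open the fingers fully, or close them until they stop; effort is the grip in N (None keeps the last).
- bot.pause(seconds).
- bot.solve_ik(position, orientation): joint angles nearest the present ones, or None.
- bot.observe(): the state.
- bot.camera(name): name is "side" or "top"; returns (picture, depth): 400x640x3 uint8, red, green, blue; 400x640 float32, m along the optical axis (not along the pixel's ray), 0 where there is no reading.
- bot.camera_params(name): a dict with "camera_matrix" (3x3 intrinsics, pixels), "world_from_camera" (4x4, takes a point from camera to world coordinates). Camera axes: x right, y down, z forward; pixel columns grow to the right and rows downward; lengths in m; the calibration is good to about 2 mm. A picture is of the moment at which its call begins. camera_params takes no time and is no camera call.
A pose or a line that the arm cannot do raises bot.PlanningError and nothing moves.
- bot.finish_job(): hands the job in; it is judged then, once.
Trained networks look in the newest picture that a camera, given by its name, has taken for a name from the list of things; names that differ only in an ending like _2 or _b are one class to them, and where a whole thing is asked for, a point or a joint stands for the part that bears it (a point fixed in the world has none). Each returns a list of dicts, best first, with "score" (0 to 1); they miss things now and then, are a little off and sometimes report something else, mostly with a low value. They report only what shows in the picture. A call takes as long as a camera call. They do not tell look-alikes from the thing itself.
- bot.spot_in(camera, thing): "uv" ([column, row] in pixels, amid what is visible of it).
- bot.masks_of(camera, thing): "region" (400x640 bool, what is visible of it) and "uv" ([column, row] in pixels, amid what is visible of it).
- bot.tip_of(camera, thing): "uv" ([column, row] in pixels: a listed point, or the origin of a listed thing).
The state is a dict: "t": time; "q": joint angles; "joint_velocities": joint speeds; "effort": joint torques, N m; "position": TCP position; "tcp_rot": TCP orientation; "force": force on the tool from outside, world axes, zero at the start; "wrist_torque": the same for the moment, N m; "opening": finger opening in m; "grasp_force": force on a finger pad.
Only numpy, scipy, OpenCV 4.12 (cv2) and the standard library are available. Lean on these libraries where they do the work, as an engineer would, in place of code of your own. Each camera call takes 0.05 s, during which the arm holds its last target. There are 200 camera calls.

## Working session

There is one attempt and no reset: what is moved stays moved. The work goes in short steps, each a Python script; the robot and the scene stay as the last script left them, time stands still between calls to the robot, and variables do not carry over. Pictures are saved under pics/ and viewed, at most 14 in all, crops included, and the job is handed in when it is done.

```bash
ls; mkdir -p pics; python3 - <<'E'
from cell import bot
import cv2,numpy as np
for c in("top","side"):
    p,d=bot.camera(c); cv2.imwrite(f"pics/{c}0.png",p[:,:,::-1]); np.save(f"{c}_d0.npy",d)
    P=bot.camera_params(c); print(c,np.round(P["camera_matrix"],1).tolist(),np.round(P["world_from_camera"],3).tolist())
print(bot.observe()["t"])
E
```

```text
pics
top [[362.9, 0.0, 319.0], [0.0, 362.9, 196.8], [0.0, 0.0, 1.0]] [[-0.022, -0.993, 0.119, 0.447], [-1.0, 0.02, -0.018, 0.001], [0.015, -0.12, -0.993, 0.787], [0.0, 0.0, 0.0, 1.0]]
side [[509.5, 0.0, 314.2], [0.0, 509.5, 199.0], [0.0, 0.0, 1.0]] [[0.982, -0.113, 0.154, 0.359], [-0.189, -0.481, 0.856, -1.039], [-0.023, -0.87, -0.493, 0.647], [0.0, 0.0, 0.0, 1.0]]
0.1
```

View pics/top0.png

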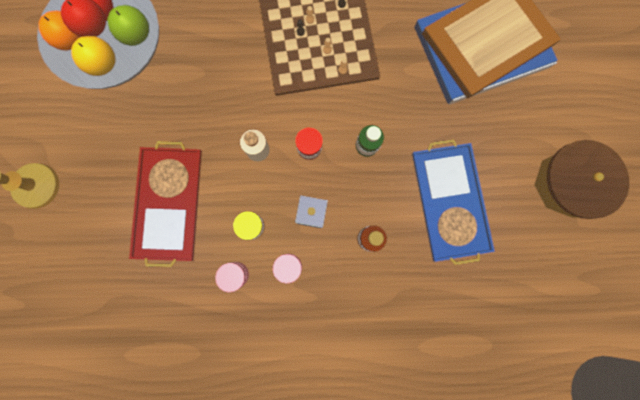

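View pics/side0.png

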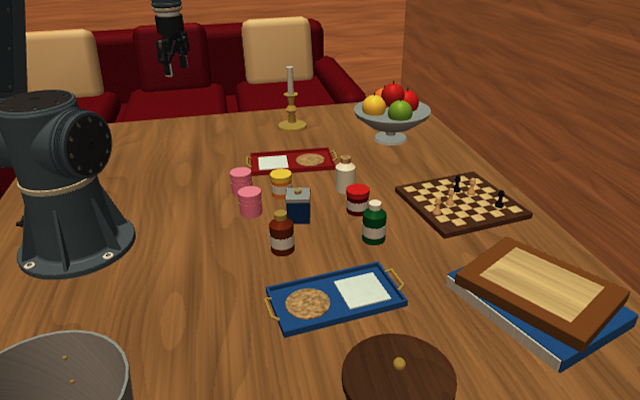

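Top picture (left is +y, up is +x). Bottle candidates are green (371,140, white cap), brown (373,238, brass cap) and white with cork (253,143, leave). Jar candidates are red jam (309,142), yellow honey (247,225, leave) and two pink decoys (230,277) and (287,268). The tea tin is at (311,211). The red tray is on the left, with its coaster at (168,178) and mat at (164,229). The blue tray is on the right, with its mat at (448,177) and coaster at (457,227).

```bash
cat > h.py <<'E'
from cell import bot
import cv2,numpy as np
def cloud(cam,d):
    P=bot.camera_params(cam);K=P["camera_matrix"];T=np.array(P["world_from_camera"])
    v,u=np.mgrid[:400,:640];r=np.stack([(u-K[0][2])/K[0][0],(v-K[1][2])/K[1][1],np.ones_like(d)],-1)
    return (r*d[...,None])@T[:3,:3].T+T[:3,3], r@T[:3,:3].T, T[:3,3]
def plane(cam,d,z):   # xy of every pixel's ray at height z
    _,r,o=cloud(cam,d); return (o+r*((z-o[2])/r[...,2])[...,None])[...,:2]
def rect(p): return cv2.minAreaRect((p*1000).astype(np.float32))
E
python3 - <<'E'
from h import *
H=dict(bottle_green=.095,bottle_brown=.095,bottle_white=.095,jam_jar=.062,honey_jar=.062,tea_tin=.07,tray_red=.014,tray_blue=.014)
for cam in("top","side"):
    p,d=bot.camera(cam); C,_,_=cloud(cam,d)
    for n,h in H.items():
        for m in bot.masks_of(cam,n)[:3]:
            R=m["region"]; R=cv2.erode(R.astype(np.uint8),np.ones((1,1)))>0
            s=R&(d>0)&(abs(C[...,2]-h)<.006)
            if s.sum()<8: print(cam,n,round(m["score"],2),np.round(m["uv"]),"few",s.sum(), C[R][:,2].max().round(3) if R.any() else 0);continue
            q=plane(cam,d,h)[s]; r=rect(q); c=cv2.minEnclosingCircle((q*1000).astype(np.float32))
            print(cam,n,round(m["score"],2),np.round(m["uv"]),"n",s.sum(),"z",C[s][:,2].mean().round(4),"rect",np.round(r[0],1),np.round(r[1],1),round(r[2],1),"circ",np.round(c[0],1),round(c[1],1),"mean",np.round(C[s][:,:2].mean(0)*1000,1))
    hsv=cv2.cvtColor(p,cv2.COLOR_RGB2HSV)
    for n in("tray_red","tray_blue"):
        ms=bot.masks_of(cam,n)
        if not ms: continue
        R=cv2.morphologyEx(ms[0]["region"].astype(np.uint8),cv2.MORPH_CLOSE,np.ones((25,25)))>0
        pl=plane(cam,d,.008)
        white=R&(hsv[...,1]<60)&(hsv[...,2]>150)
        cork=R&(hsv[...,0]<20)&(hsv[...,1]>60)&(hsv[...,1]<175)&(hsv[...,2]>110)
        for k,s in(("mat",white),("cork",cork)):
            nl,L,st,_=cv2.connectedComponentsWithStats(s.astype(np.uint8)); i=1+np.argmax(st[1:,4]); q=pl[L==i]; r=rect(q);c=cv2.minEnclosingCircle((q*1000).astype(np.float32))
            print(cam,n,k,len(q),"rect",np.round(r[0],1),np.round(r[1],1),round(r[2],1),"circ",np.round(c[0],1),round(c[1],1),"mean",np.round(q.mean(0)*1000,1))
    if cam=="top": cv2.imwrite("pics/crop.png",cv2.resize(p[110:300,210:400,::-1],None,fx=3,fy=3,interpolation=cv2.INTER_CUBIC))
E
```

```text
top bottle_green 0.71 [374. 140.] n 152 z 0.0945 rect [ 655.3 -121.9] [25.7 26.5] 87.8 circ [ 655.  -122.1] 13.9 mean [ 655.3 -122.2]
top bottle_brown 0.93 [371. 238.] n 166 z 0.0948 rect [ 450.  -118.4] [26.8 24.6] 88.7 circ [ 449.3 -118.5] 13.7 mean [ 449.6 -118.7]
top bottle_white 0.95 [256. 145.] n 160 z 0.0948 rect [648.5 118.5] [28.4 25. ] 43.7 circ [648.8 118.2] 14.5 mean [649.  118.8]
top jam_jar 0.93 [309. 143.] n 559 z 0.0617 rect [650.4   5. ] [52.9 54.6] 44.5 circ [650.8   6.1] 28.5 mean [650.8   5.1]
top honey_jar 0.85 [230. 276.] n 655 z 0.062 rect [380. 165.] [53.9 54.5] 0.1 circ [380.4 164.7] 28.1 mean [380.3 164.9]
top honey_jar 0.74 [249. 226.] n 621 z 0.062 rect [481.6 131. ] [53.8 53.6] 88.8 circ [480.8 130.7] 27.9 mean [480.7 130.7]
top honey_jar 0.58 [288. 266.] n 620 z 0.062 rect [395.2  52.8] [53.6 53.5] 62.5 circ [394.9  52.6] 27.6 mean [394.9  52.9]
top tray_red 0.58 [167. 204.] n 2713 z 0.0111 rect [534.7 312.8] [133.3 267.2] 86.7 circ [535.3 312. ] 135.5 mean [529.  315.3]
top tray_blue 0.8 [450. 202.] n 2265 z 0.0112 rect [ 526.1 -301.9] [267.1 132.4] 7.9
[... 1897 characters left out ...]
4 mean [ 527.6 -310.4]
side tray_blue 0.51 [281. 237.] n 100 z 0.0138 rect [ 448.6 -138.5] [31.2 48.5] 86.4 circ [ 449.3 -129.9] 25.0 mean [ 448.1 -139.6]
side tray_blue 0.36 [298. 203.] n 86 z 0.0139 rect [518.3 -15.8] [67.  44.7] 26.7 circ [513.2  -5.8] 35.3 mean [506.9 -21.8]
side tray_red mat 357 rect [481.4 316.3] [86.4 83.2] 86.6 circ [482.  316.1] 57.0 mean [481.6 315.3]
side tray_red cork 286 rect [590.6 310.6] [83.4 80.4] 76.4 circ [592.2 308.3] 44.0 mean [590.5 307.9]
side tray_blue mat 1264 rect [ 580.5 -296.9] [84.8 85.7] 7.9 circ [ 580.8 -296.9] 58.8 mean [ 580.3 -298.4]
side tray_blue cork 1054 rect [ 471.8 -312.1] [82.5 82. ] 88.6 circ [ 470.9 -312.4] 42.5 mean [ 471.3 -313.6]
```

View pics/crop.png

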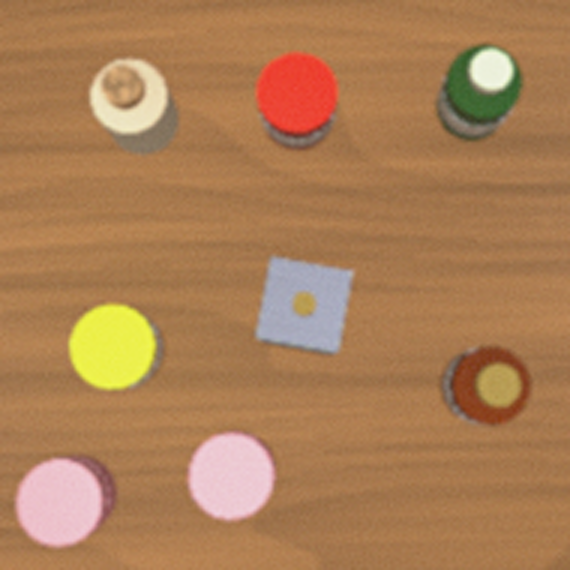

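The crop confirms the choices: white-capped green bottle, bright red jam lid, steel-lidded tin and brass-capped brown bottle. The yellow jar is the honey, and the pink ones are decoys. Next I refine the red cork and the tin.

```bash
cat >> h.py <<'E'
def biggest(s):
    nl,L,st,_=cv2.connectedComponentsWithStats(s.astype(np.uint8)); return L==1+np.argmax(st[1:,4])
E
python3 - <<'E'
from h import *
for cam in("top","side"):
    p,d=bot.camera(cam);C,_,_=cloud(cam,d);f=p.astype(float);pl=plane(cam,d,.008)
    near=lambda x,y,r:np.hypot(pl[...,0]-x,pl[...,1]-y)<r
    for nm,x,y in(("red",.59,.312),("blue",.471,-.309)):
        s=near(x,y,.058)&(f[...,1]/(f[...,0]+1)>.5)&(f[...,2]<f[...,1]); q=pl[biggest(s)]
        c=cv2.minEnclosingCircle((q*1000).astype(np.float32)); print(cam,nm,len(q),np.round(c[0],1),round(c[1],1),np.round(q.mean(0)*1000,1))
    tp=plane(cam,d,.07); s=biggest((np.hypot(tp[...,0]-.505,tp[...,1])<.06)&(C[...,2]>.066)); r=rect(tp[s]); print(cam,"tin",s.sum(),r,tp[s].mean(0)*1000)
    # red tray inner floor / rim by colour
    s=biggest(near(.534,.313,.16)&(f[...,0]>1.8*f[...,1])&(f[...,0]>1.8*f[...,2])&(f[...,0]>70)); r=rect(plane(cam,d,.010)[s]);print(cam,"redtray",r)
E
```

```text
top red 1253 [588.6 311.9] 43.5 [588.4 312. ]
top blue 1159 [ 471.1 -309.4] 41.7 [ 470.8 -309.1]
top tin 792 ((505.3594970703125, 3.3086471557617188), (55.798362731933594, 55.772315979003906), 78.44119262695312) [505.31155899   3.27949104]
top redtray ((534.779052734375, 315.58941650390625), (133.80641174316406, 240.5987548828125), 86.71356201171875)
side red 289 [592.2 308.3] 44.0 [590.5 307.8]
side blue 1091 [ 471.7 -312.5] 43.2 [ 471.4 -313.9]
side tin 311 ((505.99176025390625, -0.6273651123046875), (64.40464782714844, 54.33802795410156), 79.61322784423828) [ 5.06574635e+02 -3.04110740e-01]
side redtray ((525.0888671875, 298.85430908203125), (189.09703063964844, 264.0461120605469), 86.8890380859375)
```

```bash
cat >> h.py <<'E'
B=np.array([.0008,-.0014])   # top camera -> mean of both cameras
def R(a): c,s=np.cos(a),np.sin(a); return np.array([[c,s,0],[s,-c,0],[0,0,-1.]])
def half(pts):  # half turn keeping joint 6 nearest the middle
    best=None
    for k in(0,np.pi):
        q=[bot.solve_ik([*p,.2],R(a+k)) for p,a in pts]
        if any(x is None for x in q): continue
        m=max(abs(x[5]) for x in q)
        if best is None or m<best[0]: best=(m,k)
    return best[1]
def say(s): o=bot.observe(); print(s,"t",round(o["t"],2),"pos",np.round(o["position"],4),"F",np.round(o["force"],1),"open",round(o["opening"],4),"grip",np.round(o["grasp_force"],1))
def pick(xy,a,z,up=.2):
    bot.release(); bot.move_pose([*xy,.16],R(a)); bot.servo_line([*xy,z],max_speed=.12)
    bot.close(40); say("closed"); bot.servo_line([*xy,up],max_speed=.15); say("lifted")
def carry(xy,a,z):
    bot.move_pose([*xy,.2],R(a)); bot.servo_line([*xy,z+.014],max_speed=.12); bot.pause(.2); say("above")
def lower(xy,z):
    hit=bot.servo_line([*xy,z+.005],max_speed=.015,threshold=2.5); say(f"down {hit}")
def leave():
    p=bot.observe()["position"]; bot.release(); bot.servo_line([p[0],p[1],.2],max_speed=.15); say("left")
E
python3 - <<'E'
from h import *
say("start")
P=np.array([.6553,-.122])+B; Q=np.array([.5885,.312])+B; a=np.radians(-3.4); k=half([(P,a),(Q,a)]); print(k)
pick(P,a+k,.042); carry(Q,a+k,.042)
E
```

```text
start t 1.3 pos [0.2336 0.4979 0.2423] F [0.6 0.6 0.2] open 0.0855 grip 0.0
3.141592653589793
closed t 5.74 pos [ 0.6566 -0.1234  0.0428] F [-0.8  1.5  7.6] open 0.0512 grip 42.3
lifted t 6.94 pos [ 0.6556 -0.1233  0.1989] F [-0.1 -0.6 -2.3] open 0.0506 grip 41.8
above t 10.11 pos [0.5895 0.3107 0.0565] F [-0.6  0.1 -1.6] open 0.051 grip 41.8
```

```bash
cat >> h.py <<'E'
def top_at(xy,z,rad=.06,cam="top",dz=.004):
    p,d=bot.camera(cam);C,_,_=cloud(cam,d);t=plane(cam,d,z)
    s=biggest((np.hypot(t[...,0]-xy[0],t[...,1]-xy[1])<rad)&(abs(C[...,2]-z)<dz)); r=rect(t[s])
    print(cam,"top centre mm",np.round(t[s].mean(0)*1000,1),"rect",np.round(r[0],1),np.round(r[1],1),round(r[2],1)); return p
E
python3 - <<'E'
from h import *
Q=np.array([.5885,.312])+B
lower(Q,.042); leave()
P=np.array([.6508,.0052])+B; bot.move_pose([*P,.16],R(np.radians(-3.4)+np.pi))
p=top_at(Q,.103); cv2.imwrite("pics/g.png",cv2.resize(p[130:280,110:260,::-1],None,fx=3,fy=3))
E
```

```text
down True t 10.53 pos [0.5893 0.3106 0.0508] F [-0.4 -0.2  5.1] open 0.0509 grip 42.4
left t 12.12 pos [0.5889 0.3105 0.1989] F [ 0.1  1.2 -1. ] open 0.0852 grip 0.0
top top centre mm [587.7 308.9] rect [588.  308.8] [25.7 26.4] 1.8
```

View pics/g.png

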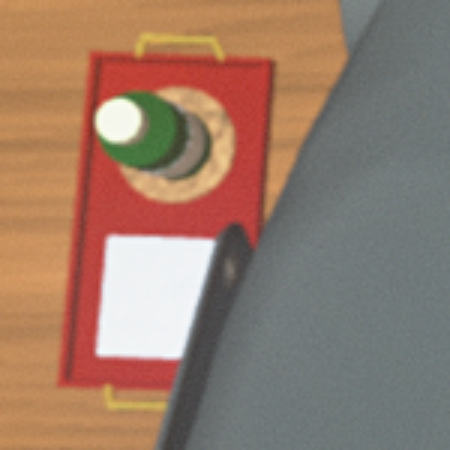

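The green bottle stands upright on the coaster at crop (165,140). In the same camera it sits about 3 mm short in y, so I'll correct the camera offset and regrip it gently.

```bash
sed -i 's/^B=.*/B=np.array([.0010,.0016])   # top camera -> robot, from the placed bottle/' h.py
python3 - <<'E'
from h import *
a=np.radians(-3.4)+np.pi
O=np.array([.5891,.3106]); Q=O+[.0007,.003]
bot.move_pose([*O,.16],R(a)); bot.servo_line([*O,.0508],max_speed=.12); bot.close(40); say("regrip")
bot.servo_line([*O,.058],max_speed=.05); bot.servo_line([*Q,.058],max_speed=.05); bot.pause(.2); lower(Q,.042); leave()
P=np.array([.6508,.0052])+B; M=np.array([.4789,.3185])+B
pick(P,a,.045); bot.move_pose([*M,.2],R(a)); 
top_at(Q,.103)
bot.servo_line([*M,.045+.014],max_speed=.12); bot.pause(.2); say("above"); lower(M,.045); leave()
P=np.array([.4497,-.1186])+B; bot.move_pose([*P,.16],R(np.radians(7.9)+np.pi))
p=top_at(M,.07); top_at(Q,.103); cv2.imwrite("pics/j.png",cv2.resize(p[130:280,110:260,::-1],None,fx=3,fy=3))
E
```

```text
regrip t 16.05 pos [0.5895 0.3107 0.0516] F [-1.3 -1.2  6.9] open 0.0505 grip 42.4
down True t 17.29 pos [0.5898 0.3136 0.0516] F [-1.6 -0.6  5.4] open 0.0508 grip 42.5
left t 18.88 pos [0.5893 0.3134 0.1989] F [-0.1  0.4 -0.9] open 0.0854 grip 0.0
closed t 21.79 pos [0.6522 0.0068 0.0459] F [-2.3  0.4  5.7] open 0.0549 grip 41.7
lifted t 22.98 pos [0.6513 0.0068 0.1989] F [-0.1  0.1 -2.1] open 0.0549 grip 42.4
top top centre mm [588.2 312.1] rect [588.1 312.5] [26.9 25.2] 88.9
above t 25.89 pos [0.4801 0.3202 0.0595] F [-0.2 -0.6 -1.9] open 0.0545 grip 42.4
down True t 26.32 pos [0.48   0.3201 0.0539] F [-1.3 -1.1  5.6] open 0.0549 grip 42.9
left t 27.86 pos [0.4796 0.3199 0.1991] F [ 0.1  0.5 -0.2] open 0.0853 grip 0.0
top top centre mm [479.6 318.1] rect [479.4 317.1] [56.9 52.7] 88.8
top top centre mm [588.2 312. ] rect [588.1 311.7] [28.6 25.2] 88.9
```

View pics/j.png

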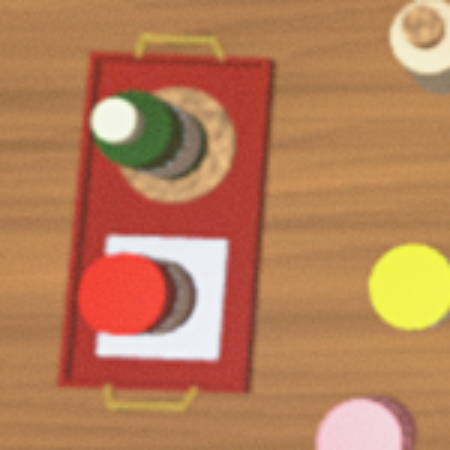

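The green bottle (crop 160,140) and jam jar (crop 150,295) stand upright and are within 1 mm of their places. Next come the brown bottle and the tin.

```bash
python3 - <<'E'
from h import *
a=np.radians(7.9); t=np.radians(-11.3)
P=np.array([.4497,-.1186])+B; Q=np.array([.4709,-.3092])+B; k=half([(P,a),(Q,a)]); print(k)
pick(P,a+k,.042); carry(Q,a+k,.042); lower(Q,.042); leave()
P=np.array([.5053,.0033])+B; M=np.array([.5795,-.2940])+B; k=half([(P,t),(M,a)]); print(k)
pick(P,t+k,.047); top_at(Q,.103)
carry(M,a+k,.047); lower(M,.047); leave()
bot.move_pose([.35,.3,.25],R(a+k)); say("end")
p=top_at(Q,.103); top_at(M,.078); cv2.imwrite("pics/e.png",p[:,:,::-1]); 
s,_=bot.camera("side"); cv2.imwrite("pics/es.png",s[:,:,::-1])
E
```

```text
0
closed t 33.99 pos [ 0.451  -0.1171  0.0427] F [-1.9  0.   8.8] open 0.0508 grip 40.3
lifted t 35.19 pos [ 0.4502 -0.1168  0.1992] F [ 0.   0.5 -2.8] open 0.051 grip 42.1
above t 37.53 pos [ 0.4721 -0.3077  0.0564] F [ 0.5 -0.1 -2.4] open 0.0513 grip 42.1
down True t 37.97 pos [ 0.4719 -0.3077  0.0507] F [-0.6  0.3  6.8] open 0.0511 grip 42.8
left t 39.56 pos [ 0.4716 -0.3074  0.1991] F [-0.3  0.3  0.3] open 0.0854 grip 0.0
0
closed t 42.46 pos [0.5066 0.0049 0.0477] F [-0.9 -0.5  5.2] open 0.0554 grip 41.5
lifted t 43.62 pos [0.5058 0.0049 0.1992] F [-0.   0.  -1.2] open 0.0556 grip 42.5
top top centre mm [ 470.2 -307.9] rect [ 470.1 -307.9] [27.  24.6] 88.7
above t 46.36 pos [ 0.5807 -0.2925  0.0615] F [ 0.7 -0.4 -1.7] open 0.0555 grip 42.5
down True t 46.79 pos [ 0.5806 -0.2925  0.0557] F [-0.3  0.2  5. ] open 0.0555 grip 43.2
left t 48.32 pos [ 0.5802 -0.2922  0.1989] F [-0.9  0.2  0.1] open 0.0852 grip 0.0
end t 50.59 pos [0.3505 0.2997 0.2499] F [0.1 0.2 0.5] open 0.0855 grip 0.0
top top centre mm [ 470.1 -308.1] rect [ 470.1 -307.9] [27.  24.6] 88.7
top top centre mm [ 579.  -292.8] rect [ 579.2 -292.6] [55.8 57.4] 7.7
```

View pics/e.png

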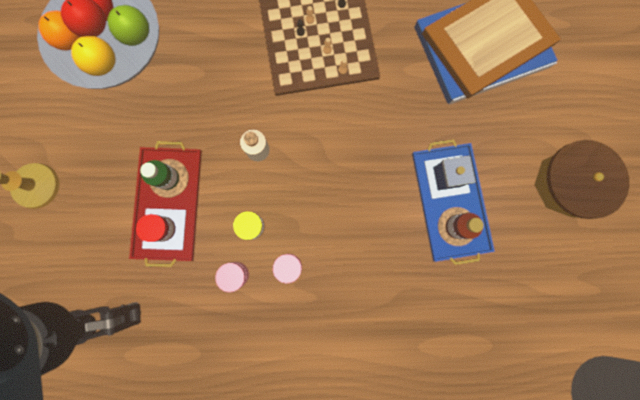

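View pics/es.png

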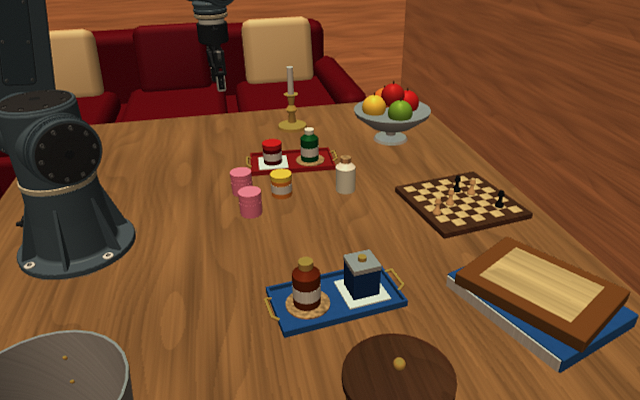

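Both pictures show all four items upright and central, within about 1.5 mm: green (155,172) and jam (152,228) on the red tray, tin (455,172) and brown (468,226) on the blue. The white bottle (253,143) and honey jar (247,225) have not moved, and the gripper is clear.

```bash
python3 -c "
from cell import bot
print(bot.finish_job())"
```

```text
the job is handed in; nothing more can be done
None
```

Both trays are made up as asked, with each item upright and within about 1.5 mm of its place's centre by the top camera; the white bottle and honey jar were left where they stood, and the job was handed in at about 51 s.

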